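# Right the fallen cleaner bottle against the back board

### The arm

A 6-joint arm with a two-finger parallel gripper is mounted at the origin on the work surface. World frame = base frame: x ahead of the robot, y to its left, z up, the work surface at z = 0. Lengths are in m, angles in degrees, forces in N, time in s.
With the tool pointing down it reaches from about 0.3 to 0.75 m from the base axis. Payload 8.5 kg.
Tool frame: the origin (TCP) lies midway between the tips of the shut fingers; the grasp point (between the pads) lies manip.hold_point_z behind it (manip.hold_point_z is the distance from the TCP to the grasp point, in m); y points along the fingers, x is the direction in which the jaws open and shut, and the axes are right-handed (so a half turn about y gives the same grasp; the last joint's range is limited). The gripper opens to 88 mm and grips with 3 to 60 N. Pads are 18 mm wide; open, the fingers measure 123 mm over their backs; the gripper's body (75 mm by 187 mm) begins 45 mm behind the grasp point.
Start: joints at [-76.45, 21.807, 74.336, -0, 83.858, -12.336], TCP at [0.24, -0.495, 0.239] pointing down, gripper open.
Joint ranges: [-178.18, 178.18], [-50.72, 133.34], [12.68, 142.11], [-81.47, 261.47], [9.98, 163.14], [-165.26, 165.26]. Speed limits (degrees/s): [136.94, 136.94, 180, 180, 180, 180].

### API

Orientations are given as [roll, pitch, yaw] about the fixed x, y, z axes, in that order (R = Rz(yaw) Ry(pitch) Rx(roll)).
In Python, from plant import manip, imaging gives the robot as it stands.
- The arm moves only by the tool carry_out, never from a script. Its argument "plan" is a list of rows, each a list of 3 entries, a list of its own where there are three numbers: the shift along the tool's x, y, z in cm, then the turn, a rotation vector about the tool's x, y, z in rad, then the finger opening in cm, from 0 to 8.81. A call has exactly 5 rows; each row is the pose to reach, as a shift and turn from the pose measured when the call began, along the tool's axes at that moment; what a row does not reach only later rows make up. A row lasts 1/10 s, in which the tool goes at most 50 mm and 8.59 degrees, less where a joint would pass 70% of its speed; a pose out of reach is approached as far as the arm can. A call with a gripper value outside its range is refused whole. The fingers move at their own pace and stop on an object; "squeeze" is the grip in N (left out, the last holds). Time passes only in rows, so rows that repeat a pose let the fingers close, or fill a call up. It gives the time, the measured TCP pose, the force and the opening at its end, in the units of the state.
- manip.state(): the state, without advancing time (a new reading comes with each control period).
- imaging.capture(name): name is "scene" or "top"; returns a dict with "color" (480x640x3 uint8, red, green, blue), "z_map" (480x640 float32, m along the optical axis (not along the pixel's ray), 0 where there is no reading), "mtx" (3x3 intrinsics, pixels), "world_to_cam" (4x4, takes a point from world to camera coordinates). Camera axes: x right, y up, looking along -z (the intrinsics and any distortion apply to the point x, -y, -z); pixel columns grow to the right and rows downward; lengths in m; the calibration is good to about 2 mm. A picture is of the moment at which its call begins.
- manip.sign_off(): hands the job in, once; it reports no verdict.
The state is a dict: "time_s": time; "q": joint angles; "qvel": joint speeds; "tau": joint torques, N m; "position": TCP position; "ee_rot": TCP orientation; "force": force on the tool from outside, world axes, zero at the start; "wrist_torque": the same for the moment, N m; "grip_width": opening from 0.0 (shut) to 1.0 (fully open).
Only numpy, scipy, OpenCV 4.12 (cv2) and the standard library are available. Lean on these libraries where they do the work, as an engineer would, in place of code of your own. Each camera call takes 0.05 s, during which the arm holds its last target. There are 200 camera calls.

### The job

The teal cleaner bottle has fallen over on the packing bench. Tip it up on its foot (do not lift it off the bench) and push its top end towards the grey back board until it stands upright with its side against the board, then let go. Leave the fallen orange bottle and the white jar where they are.

Things in the scene. Friction and masses are not known exactly. Their poses are not given: they have to be found in the camera images.
- cleaner_mid (a point): middle of the loose teal square bottle, 198 mm long, 0.38-0.62 kg, lying on a flat side, foot towards the board. x axis: foot to cap. Along x from here: foot at -100 mm; 60 x 60 mm body to +30; shoulder, neck; white ball-shaped cap, 40 mm diameter, centred at +78 mm. This point is 30 mm above the bench lying, 100 mm standing. The bottle can pivot between two fingers that pinch the cap gently.
- orange_mid (a point): the middle of an orange square bottle with a black cap, same shape, size and axes as the teal one, fallen down beside it about 110 mm away; a loose bystander, to be left alone
- jar_mid (a point): the middle of a white round jar with a black lid, 66 mm diameter, 85 mm high, standing near the far end of the board; a loose bystander, to be left alone
- board: low grey back board, fixed: 460 mm long, 120 mm high, 18 mm thick. Origin: middle of its front face, at bench height. -x points out of the front face to the side where the bottles lie, y along the board, z up. Behind it, 18 to 128 mm along +x, a ledge carries tape rolls, none higher than 101 mm above the bench (lower than the board's top).

How it is judged:
By the outcome, as a careful person would: the job done as asked, in the order asked, and still so for the second after the job is handed in, with the robot touching nothing.
It also fails if it takes over 40 s, if anything falls off the work surface, if the arm or the gripper's body presses on something with over 40 N, if the wrist force passes 120 N, or if a joint passes its speed limit or range.

## Working session

There is one attempt and no reset: what is moved stays moved. The work goes in short steps, Python scripts to look and compute and a tool call to move; the robot and the scene stay as the last step left them, time stands still between calls to the robot, and variables do not carry over. Pictures are saved under pics/ and viewed, about 8 in all and at most 12, crops included, and the job is handed in when it is done.

Besides the shell and the picture viewer there is one more tool, called after "Request:" as name([rows], argument=value, ...), one row to a line, values as JSON. carry_out: Moves the arm, as the interface text tells. Its arguments: {"type":"object","properties":{"plan":{"type":"array"},"squeeze":{"type":"number"}},"required":["plan"]}

```bash
mkdir -p pics; ls
python3 - <<'E'
from plant import manip, imaging
import cv2, numpy as np
print(manip.state(), manip.hold_point_z)
for n in("scene","top"):
    c=imaging.capture(n); np.savez(n+"0.npz",**c)
    cv2.imwrite(f"pics/{n}0.png",c["color"][:,:,::-1]); print(n,c["mtx"],c["world_to_cam"])
E
```

```text
pics
{'time_s': 0.0, 'q': array([-7.64512797e+01,  2.18393337e+01,  7.43843618e+01,  1.30289151e-03,
        8.38564168e+01, -1.23362374e+01]), 'qvel': array([-0.04366002, -0.05137376, -0.05890781, -0.01285855, -0.13174147,
        0.11082102]), 'tau': array([ 1.78936290e-03, -4.37925839e+01, -2.24554002e+01,  7.13999220e-02,
        3.52697563e-02, -1.14362194e-04]), 'position': array([ 0.24004452, -0.49454748,  0.23815559]), 'ee_rot': array([-8.99816188e+01,  7.79858889e-02, -6.41151702e+01]), 'force': array([ 0.31797868, -0.07677245, -0.01687683]), 'wrist_torque': array([-0.08785583,  0.03198549,  0.00903659]), 'grip_width': 0.9998078682659486} 0.0187
scene [[572.03298063   0.         321.22321993]
 [  0.         572.03298063 238.53247941]
 [  0.           0.           1.        ]] [[-0.29357195  0.95587205  0.01114167  0.0620927 ]
 [-0.5097884  -0.16640693  0.84405244  0.27356937]
 [ 0.80866018  0.24211023  0.53614489 -1.3453539 ]
 [ 0.          0.          0.          1.        ]]
top [[618.40022721   0.         324.84748953]
 [  0.         618.40022721 245.33031139]
 [  0.           0.           1.        ]] [[-0.02427853 -0.99966341 -0.0091443   0.14647192]
 [ 0.99345036 -0.02514723  0.11146298 -0.63497379]
 [-0.11165541 -0.00637825  0.99372652 -0.95680151]
 [ 0.          0.          0.          1.        ]]
```

View pics/scene0.png

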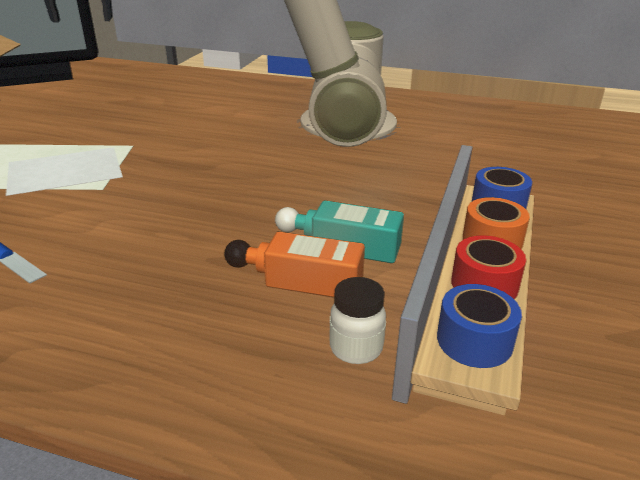

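View pics/top0.png

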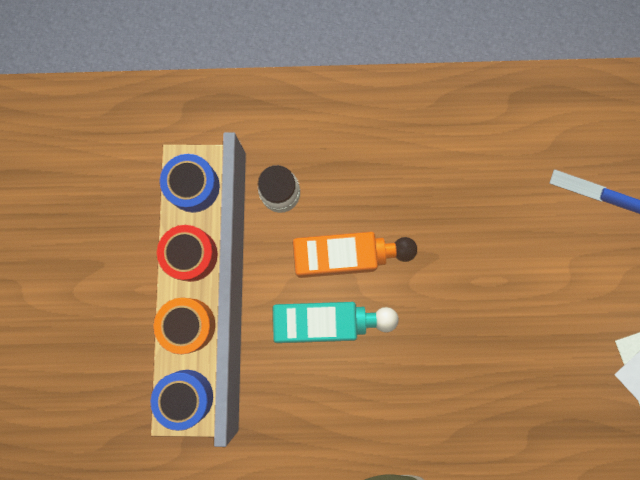

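The pictures show the board along world x on the +y side. The teal bottle is nearest the robot (top view: body 273–356, 303–342; cap 387, 320). The orange bottle's cap is at (405, 249) and the jar at (277, 187).

```bash
cat > h.py <<'E'
import numpy as np, cv2
def ray(c,u,v,z):
    M=c["world_to_cam"];K=c["mtx"];R=M[:3,:3];o=-R.T@M[:3,3]
    d=R.T@np.array([(u-K[0,2])/K[0,0],-(v-K[1,2])/K[1,1],-1]);return o+d*(z-o[2])/d[2]
def pts(c):
    M=c["world_to_cam"];K=c["mtx"];v,u=np.mgrid[:480,:640];d=c["z_map"]
    P=np.stack([(u-K[0,2])/K[0,0]*d,-(v-K[1,2])/K[1,1]*d,-d],-1)
    return (P-M[:3,3])@M[:3,:3]
def big(m):
    n,l,s,_=cv2.connectedComponentsWithStats(m.astype(np.uint8));return l==1+np.argmax(s[1:,4])
def hsv(c): return cv2.cvtColor(c["color"],cv2.COLOR_RGB2HSV).astype(int)
E
python3 - <<'E'
from h import *
for n in("top","scene"):
    c=dict(np.load(n+"0.npz"));H=hsv(c);P=pts(c);h,s,v=H[...,0],H[...,1],H[...,2]
    print(n, "campos",-c["world_to_cam"][:3,:3].T@c["world_to_cam"][:3,3])
    teal=big((h>78)&(h<98)&(s>120)&(v>60)); Q=P[teal&(c["z_map"]>0)]
    print("teal",np.percentile(Q,[1,50,99],axis=0).round(4).tolist())
    t=Q[Q[:,2]>.055]; 
    r=cv2.minAreaRect((t[:,:2]*1000).astype(np.float32));print("teal top rect",r, cv2.boxPoints(r).tolist())
    org=(h>5)&(h<18)&(s>200)&(v>150)
    ys,xs=np.nonzero(teal);
    roi=np.zeros_like(teal); 
    if n=="top": roi[300:345,365:405]=1
    else: roi[200:240,270:305]=1
    m=big(roi&(s<60)&(v>150)); ys,xs=np.nonzero(m)
    (x,y),rr=cv2.minEnclosingCircle(np.c_[xs,ys].astype(np.float32)); print("cap px",x,y,rr,"ray z=.03",ray(c,x,y,.03), "top depth",P[m][:,2].max())
    g=P[(s<50)&(c["z_map"]>0)&(P[...,2]>.114)&(P[...,2]<.13)&(P[...,1]>-.3)]
    print("board top",g.shape, cv2.minAreaRect((g[:,:2]*1000).astype(np.float32)))
    g=P[(abs(P[...,2]-.06)<.03)&(s<70)]; 
    g=P[(P[...,2]>.02)&(P[...,2]<.11)]
    if n=="top":
        o=P[roi*0+ (h>5)&(h<18)&(s>200)&(P[...,2]>.055)&(P[...,2]<.07)&(np.arange(640)[None]>280)]
        print("orange",cv2.minAreaRect((o[:,:2]*1000).astype(np.float32)))
E
```

```text
top campos [0.52753899 0.12435207 1.02291448]
teal [[0.4891, 0.0562, 0.0364], [0.5183, 0.1215, 0.0591], [0.5462, 0.2124, 0.0635]]
teal top rect ((517.660400390625, 145.65054321289062), (57.81528854370117, 136.6799774169922), 0.5282368659973145) [[488.1239318847656, 213.7211151123047], [489.3840637207031, 77.04695129394531], [547.1968994140625, 77.57997131347656], [545.936767578125, 214.25413513183594]]
cap px 385.6982727050781 318.53448486328125 11.694371223449707 ray z=.03 [0.5193273  0.03665651 0.03      ] top depth 1.0229144759823132
board top (3838, 3) ((499.4263000488281, 240.6398468017578), (577.11865234375, 234.468505859375), 26.8387451171875)Traceback (most recent call last):
  File "<stdin>", line 22, in <module>
cv2.error: OpenCV(4.12.0) /io/opencv/modules/imgproc/src/convhull.cpp:143: error: (-215:Assertion failed) total >= 0 && (depth == CV_32F || depth == CV_32S) in function 'convexHull'
```

Run:
```python
from h import *
c=dict(np.load("top0.npz"));H=hsv(c);P=pts(c);s=H[...,1];h=H[...,0]
ok=c["z_map"]>0
m=big(ok&(P[...,2]>.112)&(P[...,2]<.128)&(s<90)&(np.arange(640)[None]>205)&(np.arange(640)[None]<250))
print(m.sum(),cv2.boxPoints(cv2.minAreaRect((P[m][:,:2]*1000).astype(np.float32))).tolist(), np.median(P[m][:,2]))
q=P[m]
for a in(.35,.42,.5,.55,.6,.7):
    k=abs(q[:,0]-a)<.012; print(a,np.percentile(q[k,1],[2,50,98]).round(4))
f=P[ok&(P[...,2]>.02)&(P[...,2]<.1)&(abs(P[...,0]-.57)<.03)&(P[...,1]>.24)&(P[...,1]<.30)]
print("face",f.shape,np.median(f,axis=0) if len(f) else 0)
u=np.arange(640)[None]
o=big(ok&(h>3)&(h<18)&(s>190)&(P[...,2]>.055)&(P[...,2]<.07)&(u>285)&(u<380))
print("orange",cv2.minAreaRect((P[o][:,:2]*1000).astype(np.float32)))
b=big((H[...,2]<70)&(u>385)&(u<425)&(np.arange(480)[:,None]>230)&(np.arange(480)[:,None]<265));y,x=np.nonzero(b);print("orange cap",ray(c,x.mean(),y.mean(),.03))
```

```text
4028 [[344.66748046875, 277.21478271484375], [804.643310546875, 261.25250244140625], [805.312744140625, 280.54302978515625], [345.3369140625, 296.50531005859375]] 0.1195053124034124
0.35 [0.2777 0.286  0.2945]
0.42 [0.2753 0.2836 0.2931]
0.5 [0.2726 0.2807 0.2896]
0.55 [0.2708 0.2792 0.2879]
0.6 [0.2686 0.2772 0.2862]
0.7 [0.2653 0.2735 0.2829]
face (310, 3) [0.57058632 0.2702413  0.06292915]
orange ((623.6455078125, 115.19668579101562), (58.11904525756836, 128.5471649169922), 3.485055446624756)
orange cap [ 0.62350333 -0.00472657  0.03      ]
```

```bash
cat >> h.py <<'E'
from scipy.spatial.transform import Rotation as Ro
def to(hold,yaw):
    "shift cm and rotvec from now to grasp point at hold, tool down, yaw deg"
    from plant import manip
    s=manip.state();R=Ro.from_euler("xyz",s["ee_rot"],degrees=True);T=Ro.from_euler("xyz",[-90,0,yaw],degrees=True)
    tcp=np.array(hold)+T.apply([0,manip.hold_point_z,0])
    print("t",round(s["time_s"],2),"hold",(s["position"]-R.apply([0,manip.hold_point_z,0])).round(4),"rot",s["ee_rot"].round(2),"F",s["force"].round(2),"M",s["wrist_torque"].round(2),"w",round(s["grip_width"]*88.1,1))
    print("shift cm",(R.inv().apply(tcp-s["position"])*100).round(2),"turn",(R.inv()*T).as_rotvec().round(4))
E
python3 - <<'E'
from h import *
c=dict(np.load("scene0.npz"));H=hsv(c);s,v=H[...,1],H[...,2]
m=np.zeros((480,640),bool);m[200:240,270:303]=1
m=big(m&(s<60)&(v>120));y,x=np.nonzero(m);(a,b),r=cv2.minEnclosingCircle(np.c_[x,y].astype(np.float32));print(a,b,r,ray(c,a,b,.03))
to([.519,.0365,.14],0.5)
E
```

```text
287.11187744140625 218.51048278808594 12.20323657989502 [0.51247801 0.03555016 0.03      ]
t 0.1 hold [ 0.2401 -0.4946  0.2569] rot [-8.999e+01  7.000e-02 -6.411e+01] F [-0.47  0.56  0.65] M [0.01 0.01 0.02] w 88.0
shift cm [-35.59  11.75  48.28] turn [-9.0000e-04 -1.1277e+00 -1.0000e-03]
```

Request:
carry_out([
  [[-2.6,0,3.6],[0,-0.12,0],8.8],
  [[-5.2,0,7.2],[0,-0.24,0],8.8],
  [[-7.8,0,10.8],[0,-0.36,0],8.8],
  [[-10.4,0,14.4],[0,-0.48,0],8.8],
  [[-13,0,18],[0,-0.6,0],8.8],
])

```text
time_s: 0.6
position: [0.3456, -0.2973, 0.2382]
ee_rot: [-89.9, 0.1, -29.5]
force: [0.4, -0.6, 0.3]
grip_width: 1.002
```

```bash
python3 -c "
from h import *
to([.519,.0365,.14],0.5)"
```

```text
t 0.6 hold [ 0.3457 -0.2973  0.2569] rot [-8.993e+01  7.000e-02 -2.948e+01] F [ 0.41 -0.62  0.3 ] M [-0.05 -0.07 -0.03] w 88.2
shift cm [-1.32 11.74 37.57] turn [-0.0015 -0.5232 -0.0009]
```

Request:
carry_out([
  [[-0.2,1,4],[0,-0.12,0],8.8],
  [[-0.4,2,8],[0,-0.24,0],8.8],
  [[-0.6,3,12],[0,-0.36,0],8.8],
  [[-0.8,4,16],[0,-0.48,0],8.8],
  [[-0.9,5,20],[0,-0.523,0],8.8],
])

```text
time_s: 1.1
position: [0.4365, -0.117, 0.188]
ee_rot: [-89.9, 0.0, 0.7]
force: [1.0, 0.2, -0.3]
grip_width: 1.001
```

```bash
python3 -c "
from h import *
to([.519,.0365,.14],0.5)"
```

```text
t 1.1 hold [ 0.4365 -0.117   0.2067] rot [-8.99e+01  4.00e-02  7.10e-01] F [ 1.03  0.17 -0.33] M [-0.07 -0.08 -0.04] w 88.2
shift cm [ 8.44  6.69 15.23] turn [-0.0018  0.0037 -0.0008]
```

Request:
carry_out([
  [[2,1.6,3.7],[0,0,0],8.8],
  [[4,3.2,7.4],[0,0,0],8.8],
  [[6,4.8,11],[0,0,0],8.8],
  [[8,6.4,14.8],[0,0,0],8.8],
  [[8.2,6.6,15.2],[0,0,0],8.8],
])

```text
time_s: 1.6
position: [0.5168, 0.0396, 0.1202]
ee_rot: [-89.8, 0.2, 0.9]
force: [-0.4, -0.3, 0.6]
grip_width: 0.999
```

Run:
```python
from h import *
from plant import imaging
c=imaging.capture("scene");t=imaging.capture("top")
np.savez("scene1.npz",**c);np.savez("top1.npz",**t)
to([.519,.0365,.03],.5)
a=cv2.resize(c["color"][120:320,180:440],None,fx=3,fy=3)[:,:780]
cv2.imwrite("pics/scene1.png",a[:,:,::-1])
```

```text
t 1.7 hold [0.5164 0.0368 0.1403] rot [-89.89   0.14   0.84] F [-0.97 -0.36 -0.16] M [-0.02 -0.06 -0.01] w 87.8
shift cm [ 0.29 11.02 -0.06] turn [-0.0018  0.0058 -0.0024]
```

View pics/scene1.png

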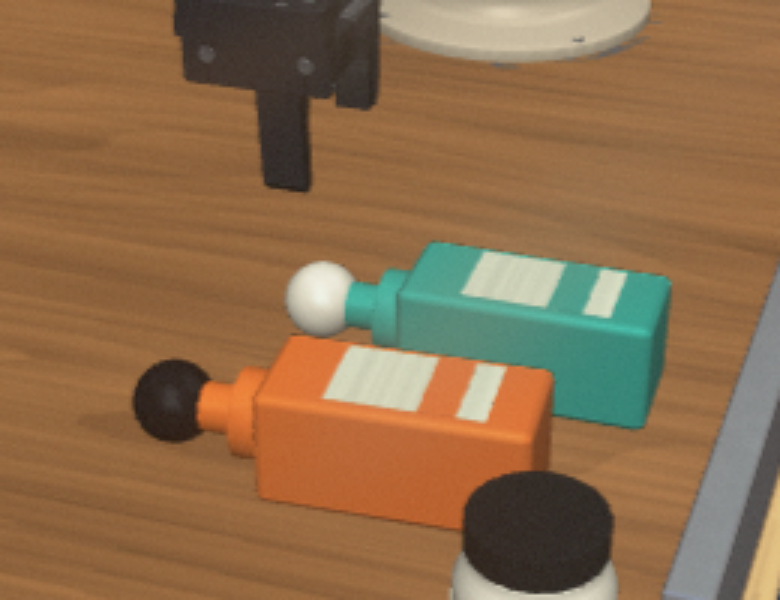

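The cap is at crop (322, 299), which is scene px (287, 220), right below the gripper. The row is clear for descending.

Request:
carry_out([
  [[0.1,3,-0.1],[0,0.005,0],6.5],
  [[0.1,6,-0.1],[0,0.005,0],6.5],
  [[0.1,9,-0.1],[0,0.005,0],6.5],
  [[0.1,11,-0.1],[0,0.005,0],6.5],
  [[0.1,11,-0.1],[0,0.005,0],6.5],
])

```text
time_s: 2.2
position: [0.5158, 0.0347, 0.0102]
ee_rot: [-89.9, 0.4, 0.4]
force: [0.1, 0.3, 0.7]
grip_width: 0.735
```

Request:
carry_out([
  [[0,0,0],[0,0,0],5.0],
  [[0,0,0],[0,0,0],4.2],
  [[0,0,0],[0,0,0],3.4],
  [[0,0,0],[0,0,0],3.4],
  [[0,0,0],[0,0,0],3.4],
], squeeze=10)

```text
time_s: 2.7
position: [0.5164, 0.0345, 0.0111]
ee_rot: [-89.9, 0.2, 0.4]
force: [-0.5, -1.6, 6.3]
grip_width: 0.439
```

Run:
```python
from h import *
from plant import imaging
c=imaging.capture("scene")
to([.5175,.036,.03],.5)
a=cv2.resize(c["color"][120:320,180:440],None,fx=3,fy=3)
cv2.imwrite("pics/scene2.png",a[:,:,::-1])
```

```text
t 2.75 hold [0.5165 0.0344 0.0298] rot [-89.91   0.25   0.45] F [-0.17 -1.99  5.58] M [-0.35 -0.02  0.01] w 38.6
shift cm [ 0.11 -0.02  0.15] turn [-0.0016 -0.0009 -0.0043]
```

View pics/scene2.png

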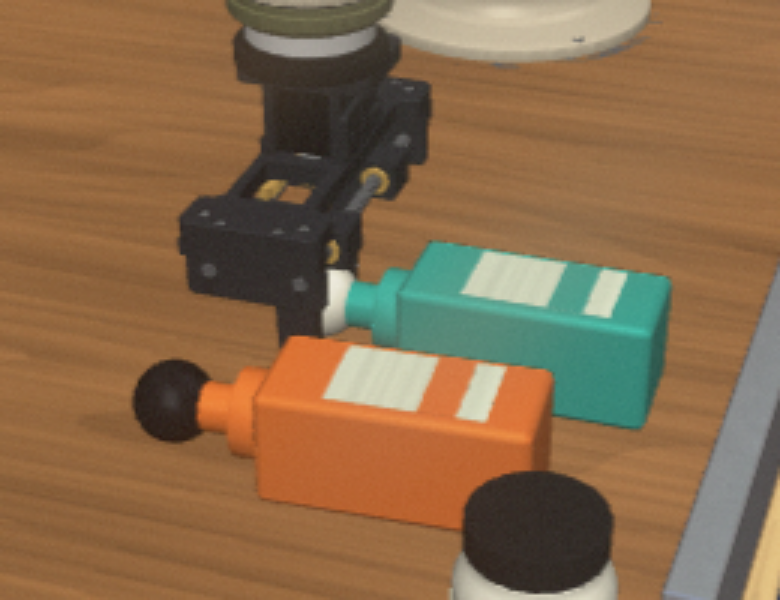

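Cap is pinched, with opening 38.6 mm on the 40 mm ball, and the bottle hasn't moved. Now I'll start the arc about the foot edge.

Request:
carry_out([
  [[0,-1.24,0.25],[0,0,0],3.4],
  [[0,-2.46,0.59],[0,0,0],3.4],
  [[0,-3.66,1.02],[0,0,0],3.4],
  [[0,-4.82,1.52],[0,0,0],3.4],
  [[0,-5.94,2.11],[0,0,0],3.4],
])

```text
time_s: 3.25
position: [0.5163, 0.0557, 0.0712]
ee_rot: [-89.9, 0.3, 0.5]
force: [-0.3, -1.3, -1.5]
grip_width: 0.437
```

```bash
cat >> h.py <<'E'
def arc(ths,y0=.2134,r=.179,x=.5165,yaws=None):
    for i,t in enumerate(ths):
        a=np.radians(t); print(t,end=" "); to([x,y0-r*np.cos(a)+.03*np.sin(a),r*np.sin(a)+.03*np.cos(a)],yaws[i] if yaws else .4)
E
python3 - <<'E'
from h import *
from plant import imaging
c=imaging.capture("scene")
arc([20,24,28,32,36,40])
a=cv2.resize(c["color"][120:320,180:440],None,fx=3,fy=3)
cv2.imwrite("pics/scene3.png",a[:,:,::-1])
E
```

```text
20 t 3.3 hold [0.5169 0.0565 0.0915] rot [-89.9    0.13   0.48] F [ 0.17 -0.37 -0.28] M [-0.13  0.05  0.06] w 39.1
shift cm [-0.04  0.2  -0.11] turn [-0.0017  0.0014 -0.0022]
24 t 3.3 hold [0.5169 0.0565 0.0915] rot [-89.9    0.13   0.48] F [ 0.17 -0.37 -0.28] M [-0.13  0.05  0.06] w 39.1
shift cm [-0.04 -0.87  0.56] turn [-0.0017  0.0014 -0.0022]
28 t 3.3 hold [0.5169 0.0565 0.0915] rot [-89.9    0.13   0.48] F [ 0.17 -0.37 -0.28] M [-0.13  0.05  0.06] w 39.1
shift cm [-0.03 -1.9   1.29] turn [-0.0017  0.0014 -0.0022]
32 t 3.3 hold [0.5169 0.0565 0.0915] rot [-89.9    0.13   0.48] F [ 0.17 -0.37 -0.28] M [-0.13  0.05  0.06] w 39.1
shift cm [-0.03 -2.88  2.1 ] turn [-0.0017  0.0014 -0.0022]
36 t 3.3 hold [0.5169 0.0565 0.0915] rot [-89.9    0.13   0.48] F [ 0.17 -0.37 -0.28] M [-0.13  0.05  0.06] w 39.1
shift cm [-0.02 -3.8   2.97] turn [-0.0017  0.0014 -0.0022]
40 t 3.3 hold [0.5169 0.0565 0.0915] rot [-89.9    0.13   0.48] F [ 0.17 -0.37 -0.28] M [-0.13  0.05  0.06] w 39.1
shift cm [-0.02 -4.65  3.91] turn [-0.0017  0.0014 -0.0022]
```

View pics/scene3.png

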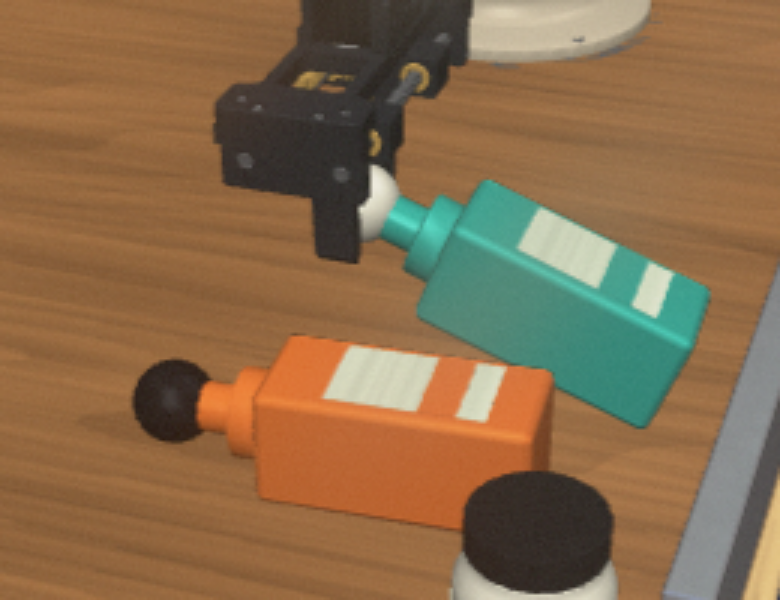

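The bottle is tipping about its foot edge, which is still at crop (642, 425) as before, and orange hasn't moved. I'll continue the arc.

Request:
carry_out([
  [[0,-0.85,0.58],[0,0,0],3.4],
  [[0,-1.9,1.3],[0,0,0],3.4],
  [[0,-2.85,2.1],[0,0,0],3.4],
  [[0,-3.75,3.0],[0,0,0],3.4],
  [[0,-4.6,3.9],[0,0,0],3.4],
])

```text
time_s: 3.8
position: [0.5167, 0.0964, 0.1197]
ee_rot: [-89.9, 0.1, 0.5]
force: [-0.1, 0.7, -2.5]
grip_width: 0.436
```

Run:
```python
from h import *
arc([40,44,48,52,56,60],yaws=[.4,.4,.2,0,-.2,-.4])
```

```text
40 t 3.8 hold [0.5167 0.0963 0.1384] rot [-89.9    0.11   0.49] F [-0.1   0.67 -2.55] M [-0.04 -0.1  -0.01] w 38.4
shift cm [-0.02  0.03 -0.08] turn [-0.0017  0.0016 -0.002 ]
44 t 3.8 hold [0.5167 0.0963 0.1384] rot [-89.9    0.11   0.49] F [-0.1   0.67 -2.55] M [-0.04 -0.1  -0.01] w 38.4
shift cm [-0.01 -0.75  0.91] turn [-0.0017  0.0016 -0.002 ]
48 t 3.8 hold [0.5167 0.0963 0.1384] rot [-89.9    0.11   0.49] F [-0.1   0.67 -2.55] M [-0.04 -0.1  -0.01] w 38.4
shift cm [-0.   -1.47  1.96] turn [-0.0017  0.0051 -0.002 ]
52 t 3.8 hold [0.5167 0.0963 0.1384] rot [-89.9    0.11   0.49] F [-0.1   0.67 -2.55] M [-0.04 -0.1  -0.01] w 38.4
shift cm [ 0.01 -2.11  3.05] turn [-0.0017  0.0086 -0.002 ]
56 t 3.8 hold [0.5167 0.0963 0.1384] rot [-89.9    0.11   0.49] F [-0.1   0.67 -2.55] M [-0.04 -0.1  -0.01] w 38.4
shift cm [ 0.01 -2.67  4.19] turn [-0.0017  0.0121 -0.002 ]
60 t 3.8 hold [0.5167 0.0963 0.1384] rot [-89.9    0.11   0.49] F [-0.1   0.67 -2.55] M [-0.04 -0.1  -0.01] w 38.4
shift cm [ 0.02 -3.16  5.36] turn [-0.0017  0.0156 -0.002 ]
```

Request:
carry_out([
  [[0,-0.75,0.9],[0,0,0],3.4],
  [[0,-1.47,1.95],[0,0.005,0],3.4],
  [[0,-2.1,3.05],[0,0.01,0],3.4],
  [[0,-2.67,4.2],[0,0.013,0],3.4],
  [[0,-3.15,5.35],[0,0.016,0],3.4],
])

```text
time_s: 4.3
position: [0.5162, 0.1509, 0.1515]
ee_rot: [-89.9, 0.1, -0.4]
force: [-0.4, 2.0, -4.0]
grip_width: 0.433
```

Run:
```python
from h import *
arc([60,64,68,72,76,80],yaws=[-.4,-.7,-1,-1.3,-1.6,-2])
```

```text
60 t 4.3 hold [0.5162 0.1509 0.1702] rot [-89.89   0.13  -0.44] F [-0.36  1.99 -4.04] M [ 0.11 -0.11 -0.03] w 38.2
shift cm [ 0.04  0.02 -0.1 ] turn [-0.0019 -0.0006 -0.0022]
64 t 4.3 hold [0.5162 0.1509 0.1702] rot [-89.89   0.13  -0.44] F [-0.36  1.99 -4.04] M [ 0.11 -0.11 -0.03] w 38.2
shift cm [ 0.03 -0.38  1.1 ] turn [-0.0019  0.0046 -0.0022]
68 t 4.3 hold [0.5162 0.1509 0.1702] rot [-89.89   0.13  -0.44] F [-0.36  1.99 -4.04] M [ 0.11 -0.11 -0.03] w 38.2
shift cm [ 0.01 -0.69  2.33] turn [-0.0019  0.0098 -0.0022]
72 t 4.3 hold [0.5162 0.1509 0.1702] rot [-89.89   0.13  -0.44] F [-0.36  1.99 -4.04] M [ 0.11 -0.11 -0.03] w 38.2
shift cm [ 0.   -0.92  3.57] turn [-0.0019  0.0151 -0.0023]
76 t 4.3 hold [0.5162 0.1509 0.1702] rot [-89.89   0.13  -0.44] F [-0.36  1.99 -4.04] M [ 0.11 -0.11 -0.03] w 38.2
shift cm [-0.   -1.06  4.83] turn [-0.0019  0.0203 -0.0023]
80 t 4.3 hold [0.5162 0.1509 0.1702] rot [-89.89   0.13  -0.44] F [-0.36  1.99 -4.04] M [ 0.11 -0.11 -0.03] w 38.2
shift cm [-0.01 -1.11  6.1 ] turn [-0.0019  0.0273 -0.0023]
```

Run:
```python
from h import *
from plant import imaging
c=imaging.capture("scene")
a=cv2.resize(c["color"][120:320,180:440],None,fx=3,fy=3)
cv2.imwrite("pics/scene4.png",a[:,:,::-1])
```

```text
(no output)
```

View pics/scene4.png

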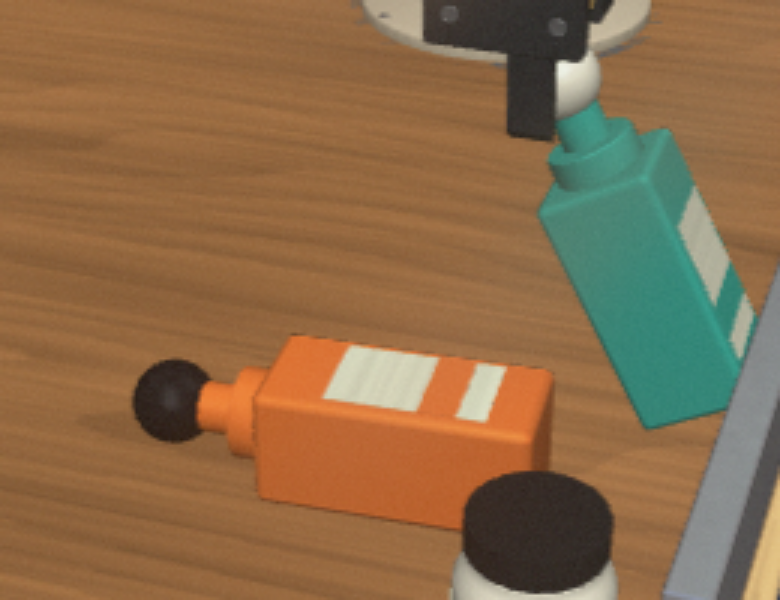

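The bottle is at about 60°. The foot edge at (646, 428) is practically where it was and on the bench.

Request:
carry_out([
  [[0,-0.3,1.1],[0,0.005,0],3.4],
  [[0,-0.6,2.3],[0,0.01,0],3.4],
  [[0,-0.8,3.5],[0,0.015,0],3.4],
  [[0,-0.95,4.8],[0,0.02,0],3.4],
  [[0,-1.0,6.0],[0,0.027,0],3.4],
])

```text
time_s: 4.85
position: [0.5164, 0.2134, 0.1619]
ee_rot: [-89.9, 0.1, -2.0]
force: [0.2, 0.1, -6.6]
grip_width: 0.438
```

Run:
```python
from h import *
from plant import imaging
arc([82,86,90],yaws=[-2,-2,-2])
c=imaging.capture("scene")
a=cv2.resize(c["color"][100:300,180:440],None,fx=3,fy=3)
cv2.imwrite("pics/scene5.png",a[:,:,::-1])
```

```text
82 t 4.85 hold [0.5165 0.2133 0.1806] rot [-89.86   0.12  -1.96] F [ 0.24  0.13 -6.57] M [-0.04 -0.13 -0.  ] w 38.6
shift cm [-0.01 -0.08  0.48] turn [-0.0025  0.0007 -0.0022]
86 t 4.85 hold [0.5165 0.2133 0.1806] rot [-89.86   0.12  -1.96] F [ 0.24  0.13 -6.57] M [-0.04 -0.13 -0.  ] w 38.6
shift cm [-0.05  0.    1.75] turn [-0.0025  0.0007 -0.0022]
90 t 4.85 hold [0.5165 0.2133 0.1806] rot [-89.86   0.12  -1.96] F [ 0.24  0.13 -6.57] M [-0.04 -0.13 -0.  ] w 38.6
shift cm [-0.1   0.17  3.  ] turn [-0.0025  0.0007 -0.0022]
```

View pics/scene5.png

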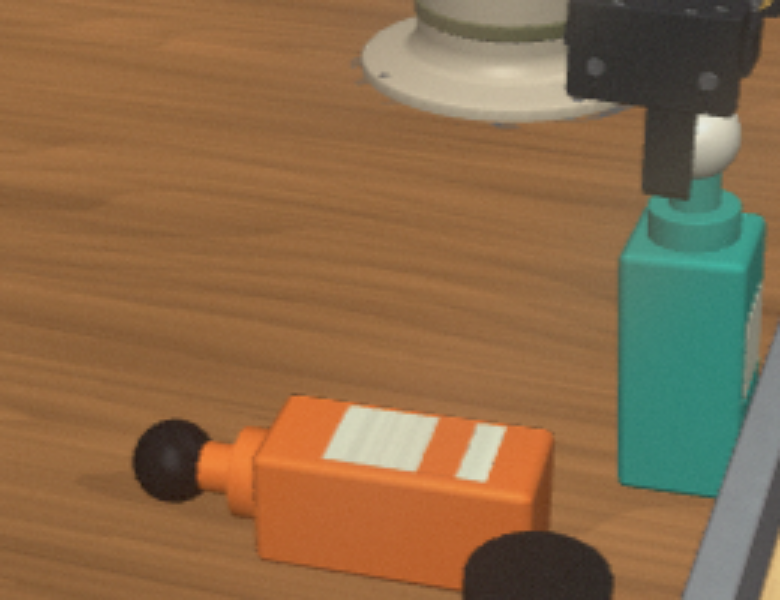

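Run:
```python
from h import *
c=dict(np.load("scene0.npz"))
for n,u,v,z in(("lying edge",642/3+180,425/3+120,0),("60deg",646/3+180,428/3+120,0),("now near",622/3+180,485/3+100,0),("now far",716/3+180,496/3+100,0),("shoulder near",620/3+180,257/3+100,.13),("shoulder far",748/3+180,270/3+100,.13),("cap right edge",740/3+180,140/3+100,.178)): print(n,ray(c,u,v,z).round(4))
```

```text
lying edge [ 0.5351  0.214  -0.    ]
60deg [0.5371 0.2164 0.    ]
now near [0.5382 0.2044 0.    ]
now far [0.5332 0.2509 0.    ]
shoulder near [0.5454 0.1953 0.13  ]
shoulder far [0.5398 0.2531 0.13  ]
cap right edge [0.5068 0.2394 0.178 ]
```

The bottle is nearly upright. Its foot has slid back about 10 mm and is lightly loaded. I'll finish the rotation while lowering slightly, then drag it to the board.

Request:
carry_out([
  [[0,0.1,0.2],[0,0,0],3.4],
  [[0,0.15,0.6],[0,0,0],3.4],
  [[0,0.2,1.0],[0,0,0],3.4],
  [[0,0.22,1.5],[0,0,0],3.4],
  [[0,0.25,1.9],[0,0,0],3.4],
])

```text
time_s: 5.4
position: [0.5177, 0.2338, 0.1611]
ee_rot: [-89.8, -0.1, -1.9]
force: [-1.6, -0.5, 6.3]
grip_width: 0.435
```

Run:
```python
from h import *
from plant import imaging
to([.5165,.242,.178],-2)
c=imaging.capture("scene")
a=cv2.resize(c["color"][100:300,240:500],None,fx=3,fy=3)
cv2.imwrite("pics/scene6.png",a[:,:,::-1])
```

```text
t 5.4 hold [0.5177 0.2338 0.1798] rot [-8.978e+01 -6.000e-02 -1.950e+00] F [-1.62 -0.48  6.3 ] M [-0.13  0.14 -0.01] w 38.4
shift cm [-0.15  0.18  0.81] turn [-0.0039  0.0009  0.0011]
```

View pics/scene6.png

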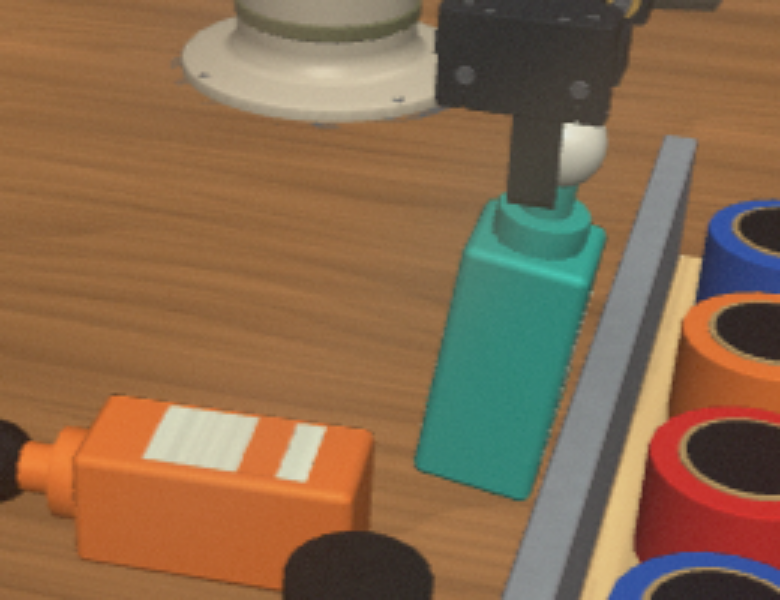

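The bottle is over-rotated and leaning about 9° towards the board on its front foot edge, because the foot slid back. The force of +6 N shows I'm pressing down on it. I'll bring the cap back so the bottle stands flat, then open the fingers.

Request:
carry_out([
  [[0,-0.05,-0.5],[0,0,0],3.4],
  [[0,-0.05,-1.1],[0,0,0],3.4],
  [[0,0,-1.7],[0,0,0],3.4],
  [[0,0.05,-2.2],[0,0,0],3.4],
  [[0,0.1,-2.6],[0,0,0],3.4],
], squeeze=5)

```text
time_s: 5.95
position: [0.5172, 0.2078, 0.1607]
ee_rot: [-89.7, -0.2, -2.0]
force: [-1.4, 0.8, 5.2]
grip_width: 0.439
```

Run:
```python
from h import *
from plant import imaging
to([.5165,.206,.1785],-2)
c=imaging.capture("scene")
a=cv2.resize(c["color"][100:300,240:500],None,fx=3,fy=3)
cv2.imwrite("pics/scene7.png",a[:,:,::-1])
```

```text
t 5.95 hold [0.5172 0.2077 0.1794] rot [-89.73  -0.16  -1.96] F [-1.39  0.85  5.2 ] M [0.15 0.13 0.05] w 38.7
shift cm [-0.07  0.09 -0.19] turn [-0.0048  0.0007  0.0027]
```

View pics/scene7.png

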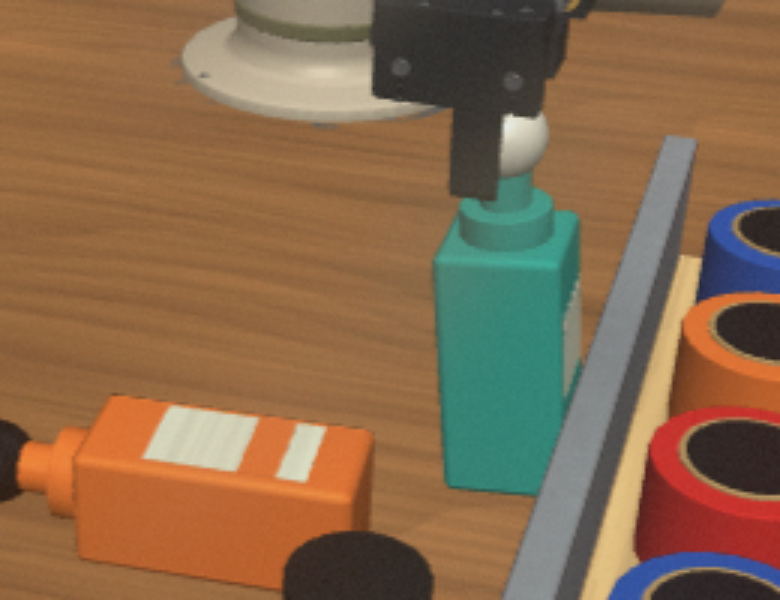

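The foot slid forward again, close to the board, and the bottle now leans back a few degrees. I'll lean it back a touch with light down-pressure to seat the foot corner at the board, then tip it forward.

Request:
carry_out([
  [[0,0,-0.4],[0,0,0],3.4],
  [[0,0,-0.8],[0,0,0],3.4],
  [[0,0,-1.2],[0,0,0],3.4],
  [[0,0.05,-1.2],[0,0,0],3.4],
  [[0,0.05,-1.2],[0,0,0],3.4],
])

```text
time_s: 6.5
position: [0.5172, 0.1953, 0.1606]
ee_rot: [-89.7, -0.2, -2.0]
force: [-1.3, 0.5, 4.7]
grip_width: 0.445
```

Run:
```python
from h import *
from plant import imaging
to([.5165,.206,.1805],-2)
c=imaging.capture("scene");t=imaging.capture("top")
a=cv2.resize(c["color"][100:300,300:430],None,fx=3,fy=3)
b=cv2.resize(t["color"][250:400,200:330],(390,450))
a=np.hstack([a[:450],b]) 
d=cv2.resize(c["color"][100:300,300:430],None,fx=2.9,fy=2.9)
cv2.imwrite("pics/s8.png",np.hstack([d,cv2.resize(t["color"][250:400,200:330],(400,d.shape[0]))])[:,:,::-1])
# side-face: teal points
for n,k in(("s",c),("t",t)):
    H=hsv(k);P=pts(k);m=big((H[...,0]>78)&(H[...,0]<98)&(H[...,1]>120)&(H[...,2]>40)&(k["z_map"]>0))
    if n=="s":
        f=m&(P[...,0]>.535)
        q=P[f]
        for z in(.01,.03,.05,.08,.1,.12):
            r=q[abs(q[:,2]-z)<.006]
            if len(r): print(z,np.percentile(r[:,1],[2,98]).round(4),np.median(r[:,0]).round(4))
```

```text
t 6.5 hold [0.5171 0.1952 0.1793] rot [-89.73  -0.22  -1.99] F [-1.29  0.49  4.75] M [0.04 0.1  0.11] w 39.2
shift cm [-0.1  -0.12  1.06] turn [-0.0048  0.0003  0.0039]
0.01 [0.206  0.2496] 0.5452
0.03 [0.203  0.2535] 0.5458
0.05 [0.1997 0.2562] 0.5459
0.08 [0.1948 0.25  ] 0.5464
0.1 [0.1963 0.2466] 0.5467
0.12 [0.2049 0.2441] 0.5469Traceback (most recent call last):
  File "<stdin>", line 12, in <module>
  File "h.py", line 10, in big
    n,l,s,_=cv2.connectedComponentsWithStats(m.astype(np.uint8));return l==1+np.argmax(s[1:,4])
                                                                             ~~~~~~~~~^^^^^^^^^
    return _wrapfunc(a, 'argmax', axis=axis, out=out, **kwds)
    return bound(*args, **kwds)
ValueError: attempt to get argmax of an empty sequence
```

View pics/s8.png

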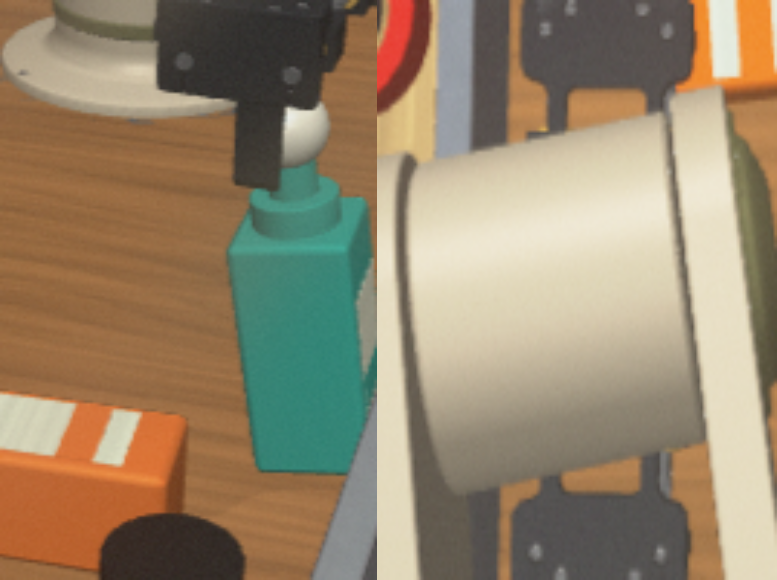

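The grip has crept: the ball now sits about 12 mm forward of the pad centre. The rear foot edge is at y≈0.208 and the lean-back is about 9°. The CoM is past the edge, so opening the fingers lets it settle upright, near the board.

Request:
carry_out([
  [[0,0,0],[0,0,0],4.3],
  [[0,0,0],[0,0,0],5],
  [[0,0,0],[0,0,0],6.5],
  [[0,0,0],[0,0,0],6.5],
  [[0,0,0],[0,0,0],6.5],
])

```text
time_s: 7.1
position: [0.5171, 0.1954, 0.1605]
ee_rot: [-89.7, -0.2, -2.0]
force: [0.1, 1.0, -0.8]
grip_width: 0.739
```

```bash
cat >> h.py <<'E'
def side(k):
    H=hsv(k);P=pts(k);m=big((H[...,0]>78)&(H[...,0]<98)&(H[...,1]>120)&(H[...,2]>40)&(k["z_map"]>0))
    q=P[m&(P[...,0]>.535)]
    for z in(.01,.03,.05,.07,.09,.11,.12):
        r=q[abs(q[:,2]-z)<.006]
        if len(r): print(z,np.percentile(r[:,1],[2,98]).round(4),np.median(r[:,0]).round(4))
    s=H[...,1];m=(s<45)&(H[...,2]>130);m[:95]=0;m[180:]=0;m[:,:330]=0;m[:,450:]=0
    m=big(m);y,x=np.nonzero(m);(a,b),r=cv2.minEnclosingCircle(np.c_[x,y].astype(np.float32));print("cap",a,b,r,ray(k,a,b,.178).round(4))
E
python3 - <<'E'
from h import *
from plant import imaging
to([.5165,.24,.178],-2)
c=imaging.capture("scene");np.savez("s9.npz",**c);side(c)
cv2.imwrite("pics/s9.png",cv2.resize(c["color"][100:300,240:500],None,fx=3,fy=3)[:,:,::-1])
E
```

```text
t 7.1 hold [0.5171 0.1954 0.1792] rot [-89.73  -0.21  -1.97] F [ 0.06  1.02 -0.85] M [-0.03 -0.07  0.03] w 65.1
shift cm [-0.22  0.14  4.45] turn [-0.0047  0.0005  0.0037]
0.01 [0.2072 0.2505] 0.5445
0.03 [0.2073 0.2537] 0.5445
0.05 [0.2065 0.2573] 0.5448
0.07 [0.2055 0.2607] 0.5448
0.09 [0.2061 0.2614] 0.5446
0.11 [0.2079 0.2625] 0.5447
0.12 [0.2091 0.2625] 0.5447
cap 421.0 146.0 14.035768508911133 [0.507  0.2317 0.178 ]
```

View pics/s9.png

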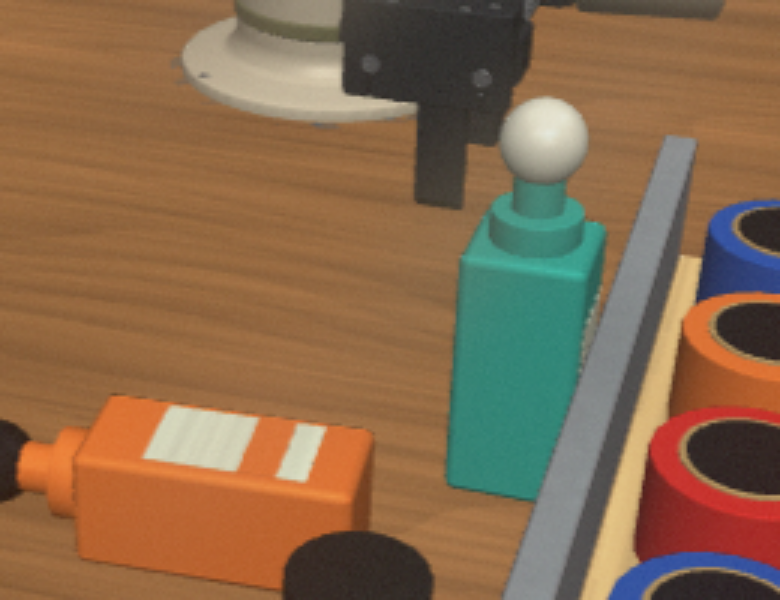

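It now stands upright and free, upper centre at crop (535, 370). Its rear side is at y≈0.206, which leaves a gap of about 5 mm to the board face. I'll back off, tilt the tool about 38° and slide it flush by pushing low on the rear side with shut fingers.

```bash
cat >> h.py <<'E'
def tt(tcp,tilt,yaw=-2):
    from plant import manip
    s=manip.state();R=Ro.from_euler("xyz",s["ee_rot"],degrees=True);T=Ro.from_euler("z",yaw,degrees=True)*Ro.from_euler("x",tilt-90,degrees=True)
    print("t",round(s["time_s"],2),"tcp",s["position"].round(4),"q",s["q"].round(0),"F",s["force"].round(2))
    print("shift cm",(R.inv().apply(np.array(tcp)-s["position"])*100).round(2),"turn",(R.inv()*T).as_rotvec().round(3))
E
python3 -c "
from h import *
tt([.515,.10,.2],38)"
```

```text
t 7.15 tcp [0.5171 0.1954 0.1605] q [ 8. 26. 81.  0. 72. 10.] F [-0.9  -0.18 -0.19]
shift cm [ 0.13 -3.99 -9.53] turn [0.659 0.002 0.003]
```

Request:
carry_out([
  [[0,0,-2.5],[0,0,0],6.5],
  [[0,-1,-5],[0.1,0,0],6.5],
  [[0,-2.5,-7.5],[0.23,0,0],3],
  [[0,-4,-9.5],[0.36,0,0],0],
  [[0,-4,-9.5],[0.49,0,0],0],
], squeeze=10)

```text
time_s: 7.65
position: [0.5149, 0.0982, 0.2024]
ee_rot: [-61.4, -0.6, -2.1]
force: [0.8, 0.4, -0.7]
grip_width: 0.491
```

```bash
python3 -c "
from h import *
tt([.515,.15,.10],38)"
```

```text
t 7.65 tcp [0.5149 0.0982 0.2024] q [-16.  21.  87.  28.  80. -21.] F [ 0.83  0.36 -0.66]
shift cm [-0.28 11.47 -0.35] turn [0.164 0.004 0.009]
```

Request:
carry_out([
  [[0,1.5,0],[0.1,0,0],0],
  [[-0.1,4,0],[0.164,0.004,0.009],0],
  [[-0.2,7,-0.1],[0.164,0.004,0.009],0],
  [[-0.3,10,-0.3],[0.164,0.004,0.009],0],
  [[-0.3,11.4,-0.35],[0.164,0.004,0.009],0],
])

```text
time_s: 8.15
position: [0.5139, 0.1504, 0.0986]
ee_rot: [-52.0, 0.2, -2.0]
force: [0.0, -0.3, 0.6]
grip_width: 0.031
```

```bash
python3 -c "
from h import *
tt([.515,.17,.045],38)
from plant import imaging
side(imaging.capture('scene'))"
```

```text
t 8.15 tcp [0.5139 0.1504 0.0986] q [-14.  31.  96.  40.  68. -32.] F [ 0.02 -0.34  0.65]
shift cm [ 0.05  5.43 -1.75] turn [ 0.    -0.002 -0.002]
0.01 [0.207  0.2504] 0.5442
0.03 [0.2071 0.2537] 0.5445
0.05 [0.2074 0.2573] 0.5446
0.07 [0.207  0.2607] 0.5448
0.09 [0.2074 0.2628] 0.5448
0.11 [0.2097 0.2643] 0.5448
0.12 [0.2113 0.2643] 0.5448
cap 423.5 146.6999969482422 13.997958183288574 [0.5083 0.2353 0.178 ]
```

Request:
carry_out([
  [[0,1.4,-0.4],[0,0,0],0],
  [[0,2.8,-0.9],[0,0,0],0],
  [[0,4.2,-1.4],[0,0,0],0],
  [[0,5.4,-1.75],[0,0,0],0],
  [[0,5.4,-1.75],[0,0,0],0],
])

```text
time_s: 8.7
position: [0.5136, 0.1707, 0.0436]
ee_rot: [-52.0, 0.4, -1.9]
force: [0.2, 0.8, 0.6]
grip_width: 0.006
```

```bash
python3 -c "
from h import *
tt([.515,.195,.045],38);tt([.515,.205,.045],38)"
```

```text
t 8.7 tcp [0.5136 0.1707 0.0436] q [-11.  37.  98.  44.  61. -37.] F [0.15 0.85 0.6 ]
shift cm [0.06 1.39 2.  ] turn [-0.    -0.003 -0.006]
t 8.7 tcp [0.5136 0.1707 0.0436] q [-11.  37.  98.  44.  61. -37.] F [0.15 0.85 0.6 ]
shift cm [0.02 2.01 2.79] turn [-0.    -0.003 -0.006]
```

Request:
carry_out([
  [[0,0.4,0.6],[0,0,0],0],
  [[0,0.8,1.15],[0,0,0],0],
  [[0,1.1,1.6],[0,0,0],0],
  [[0,1.3,1.85],[0,0,0],0],
  [[0,1.5,2.1],[0,0,0],0],
])

```text
time_s: 9.2
position: [0.5146, 0.1968, 0.045]
ee_rot: [-52.0, 0.3, -1.9]
force: [-0.2, -0.4, 1.2]
grip_width: 0.004
```

```bash
python3 -c "
from h import *
from plant import imaging
tt([.515,.205,.045],38)
side(imaging.capture('scene'))"
```

```text
t 9.2 tcp [0.5146 0.1968 0.045 ] q [ -8.  37.  98.  45.  60. -35.] F [-0.23 -0.37  1.22]
shift cm [0.02 0.51 0.65] turn [-0.    -0.003 -0.005]
0.01 [0.2075 0.2503] 0.5442
0.03 [0.2071 0.2536] 0.5446
0.05 [0.2073 0.2568] 0.5447
0.07 [0.2071 0.2609] 0.5445
0.09 [0.2072 0.263 ] 0.5446
0.11 [0.2081 0.2643] 0.5447
0.12 [0.2087 0.2644] 0.5447
cap 423.5 146.6999969482422 13.997958183288574 [0.5083 0.2353 0.178 ]
```

Request:
carry_out([
  [[0,0.06,0.08],[0,0,0],0],
  [[0,0.12,0.16],[0,0,0],0],
  [[0,0.18,0.24],[0,0,0],0],
  [[0,0.24,0.32],[0,0,0],0],
  [[0,0.3,0.4],[0,0,0],0],
])

```text
time_s: 9.75
position: [0.5147, 0.202, 0.045]
ee_rot: [-52.0, 0.3, -1.9]
force: [-0.7, -4.0, 0.8]
grip_width: 0.003
```

```bash
python3 -c "
from h import *
from plant import imaging
tt([.515,.205,.045],38)
side(imaging.capture('scene'))"
```

```text
t 9.75 tcp [0.5147 0.202  0.045 ] q [ -8.  37.  98.  45.  60. -34.] F [-0.72 -3.97  0.8 ]
shift cm [0.02 0.19 0.24] turn [-0.    -0.003 -0.005]
0.01 [0.2118 0.2506] 0.5445
0.03 [0.2116 0.254 ] 0.5445
0.05 [0.2119 0.2573] 0.5446
0.07 [0.2115 0.2608] 0.5447
0.09 [0.2119 0.2647] 0.5448
0.11 [0.212  0.2678] 0.5449
0.12 [0.2127 0.2687] 0.5449
cap 426.65789794921875 147.2894744873047 14.048539161682129 [0.5089 0.2397 0.178 ]
```

Request:
carry_out([
  [[0,0.03,0.04],[0,0,0],0],
  [[0,0.06,0.08],[0,0,0],0],
  [[0,0.09,0.12],[0,0,0],0],
  [[0,0.09,0.12],[0,0,0],0],
  [[0,0.09,0.12],[0,0,0],0],
])

```text
time_s: 10.3
position: [0.5147, 0.2037, 0.045]
ee_rot: [-52.0, 0.3, -1.9]
force: [0.1, -3.0, 0.1]
grip_width: 0.009
```

```bash
python3 -c "
from h import *
from plant import imaging
tt([.515,.205,.045],38)
side(imaging.capture('scene'))"
```

```text
t 10.3 tcp [0.5147 0.2037 0.045 ] q [ -8.  37.  98.  45.  60. -34.] F [ 0.12 -3.05  0.14]
shift cm [0.03 0.08 0.1 ] turn [-0.    -0.003 -0.006]
0.01 [0.2132 0.2507] 0.5441
0.03 [0.2131 0.2538] 0.5446
0.05 [0.2131 0.2575] 0.5448
0.07 [0.2128 0.2606] 0.5447
0.09 [0.2135 0.2645] 0.5447
0.11 [0.2138 0.2679] 0.5449
0.12 [0.2141 0.2697] 0.5448
cap 427.9548034667969 146.5349884033203 14.170955657958984 [0.5058 0.2411 0.178 ]
```

Still sliding at a steady 3 N, so it isn't against the board yet.

Request:
carry_out([
  [[0,0.03,0.04],[0,0,0],0],
  [[0,0.06,0.08],[0,0,0],0],
  [[0,0.09,0.12],[0,0,0],0],
  [[0,0.09,0.12],[0,0,0],0],
  [[0,0.09,0.12],[0,0,0],0],
])

```text
time_s: 10.85
position: [0.5148, 0.2046, 0.045]
ee_rot: [-52.0, 0.3, -1.9]
force: [-1.0, -7.6, 0.5]
grip_width: 0.006
```

```bash
python3 -c "
from h import *
from plant import imaging
tt([.515,.205,.045],38)
side(imaging.capture('scene'))"
```

```text
t 10.85 tcp [0.5148 0.2046 0.045 ] q [ -8.  37.  98.  45.  60. -34.] F [-1.03 -7.6   0.55]
shift cm [0.02 0.02 0.03] turn [ 0.001 -0.003 -0.005]
0.01 [0.2142 0.2508] 0.5444
0.03 [0.2136 0.254 ] 0.5444
0.05 [0.2141 0.2572] 0.5446
0.07 [0.2138 0.2609] 0.5446
0.09 [0.2141 0.2645] 0.545
0.11 [0.2139 0.2678] 0.5447
0.12 [0.2143 0.2697] 0.5448
cap 428.3628845214844 147.2023468017578 14.008163452148438 [0.5079 0.2419 0.178 ]
```

Request:
carry_out([
  [[0,0.06,0.08],[0,0,0],0],
  [[0,0.12,0.16],[0,0,0],0],
  [[0,0.12,0.16],[0,0,0],0],
  [[0,0.12,0.16],[0,0,0],0],
  [[0,0.12,0.16],[0,0,0],0],
])

```text
time_s: 11.4
position: [0.5149, 0.2051, 0.0449]
ee_rot: [-52.2, 0.3, -1.9]
force: [-3.7, -17.9, 4.1]
grip_width: 0.001
```

It's firmly against the board: 18 N and only 0.5 mm of motion. Next I retreat straight back and then up.

Request:
carry_out([
  [[0,-0.12,-0.16],[0,0,0],0],
  [[0,-0.24,-0.32],[0,0,0],0],
  [[0,-0.7,-0.9],[0,0,0],0],
  [[0,-1.3,-1.65],[0,0,0],0],
  [[0,-1.85,-2.36],[0,0,0],0],
])

```text
time_s: 11.9
position: [0.5139, 0.1744, 0.045]
ee_rot: [-52.2, 0.3, -1.9]
force: [0.7, 0.1, 0.0]
grip_width: 0.007
```

Request:
carry_out([
  [[0,-2.5,0],[0,0,0],0],
  [[0,-5,0],[0,0,0],0],
  [[0,-8,0],[0,0,0],0],
  [[0,-11,0],[0,0,0],0],
  [[0,-14,0],[0,0,0],0],
])

```text
time_s: 12.4
position: [0.5113, 0.0872, 0.1565]
ee_rot: [-52.2, 0.3, -2.0]
force: [0.7, -0.1, -0.4]
grip_width: 0.004
```

Request:
carry_out([
  [[0,-3,-3],[0,0,0],0],
  [[0,-6,-6],[0,0,0],0],
  [[0,-8,-8],[0,0,0],0],
  [[0,-8,-8],[0,0,0],0],
  [[0,-8,-8],[0,0,0],0],
])

```text
time_s: 12.9
position: [0.5072, -0.0253, 0.1705]
ee_rot: [-52.2, 0.3, -2.1]
force: [0.6, -0.2, -0.1]
grip_width: 0.005
```

Run:
```python
from h import *
from plant import imaging
tt([.515,.205,.045],38)
c=imaging.capture('scene');t=imaging.capture('top');side(c)
H=hsv(t);P=pts(t);m=big((H[...,0]>78)&(H[...,0]<98)&(H[...,1]>120)&(H[...,2]>40)&(t["z_map"]>0)&(np.arange(640)[None]>215))
q=P[m&(P[...,2]>.12)];print("teal top",cv2.minAreaRect((q[:,:2]*1000).astype(np.float32)) if len(q) else None, np.percentile(q,[1,99],axis=0).round(4))
u=np.arange(640)[None]
o=big((H[...,0]>3)&(H[...,0]<18)&(H[...,1]>190)&(P[...,2]>.055)&(P[...,2]<.07)&(u>285)&(u<380))
print("orange",cv2.minAreaRect((P[o][:,:2]*1000).astype(np.float32)))
t0=dict(np.load("top0.npz"));print("jar diff",np.abs(t["color"][160:215,250:305].astype(int)-t0["color"][160:215,250:305]).mean())
a=cv2.resize(c["color"][100:300,260:460],(400,400));b=cv2.resize(t["color"][150:350,200:400],(400,400))
cv2.imwrite("pics/end.png",np.hstack([a,b])[:,:,::-1])
```

```text
t 12.9 tcp [ 0.5072 -0.0253  0.1705] q [-32.  27.  88.  32.  87. -38.] F [ 0.64 -0.2  -0.13]
shift cm [ 0.03 24.05 10.49] turn [ 0.003 -0.004 -0.004]
0.01 [0.2141 0.2504] 0.5442
0.03 [0.2138 0.254 ] 0.5445
0.05 [0.2134 0.2575] 0.5445
0.07 [0.214  0.2612] 0.5448
0.09 [0.2143 0.2644] 0.5447
0.11 [0.216  0.2679] 0.5449
0.12 [0.2176 0.2696] 0.5449
cap 428.29412841796875 147.23529052734375 13.952556610107422 [0.508  0.2418 0.178 ]
teal top ((515.7933959960938, 241.7862548828125), (57.7923698425293, 57.21276092529297), 88.51610565185547) [[0.487  0.2129 0.125 ]
 [0.5446 0.2706 0.147 ]]
orange ((623.2723999023438, 115.31806945800781), (59.2883415222168, 128.97715759277344), 2.9746720790863037)
jar diff 5.596473829201102
```

View pics/end.png

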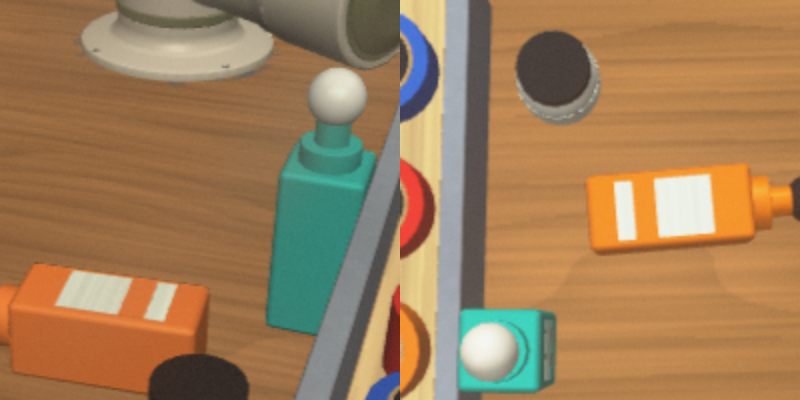

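The bottle stands upright with its side on the board: in the top view its left edge at (460, 350) meets the board face. Orange and the jar haven't moved, and the arm is clear. Handing in.

```bash
python3 -c "
from plant import manip
print(manip.sign_off())"
```

```text
the job is handed in; nothing more can be done
None
```

The teal bottle is standing upright on its foot with its side against the grey board. The arm is clear of everything, and I handed the job in at about 13 s of the 40 s allowed.

**What I did:** I pinched the cap and tipped the bottle up about its foot edge. I let go at about 9° short of upright, so it settled upright on its own. I then slid it the last few millimetres with shut fingers on its rear side.

**Last checks:**
- **Upright:** the rear side is at y ≈ 0.214 m over the full body height, with no measurable lean.
- **Against the board:** the side nearest the board reads y ≈ 0.271 m, and the board face is at about 0.271–0.272 m. The final push was stopped by the board at 18 N, and the bottle did not move when I backed off.
- **Bystanders:** the orange bottle is within about 0.5 mm and 0.5° of where it started. I judged the jar unmoved by eye: its image patch differs slightly from the start (mean 5.6 grey levels), which I did not pursue.

**What did not go to plan:**
- **Foot slip:** near upright the foot slid back on the bench, the ball crept about 12 mm in the pads, and the bottle briefly leaned about 9° the wrong way before I recovered it.
- **Possible lift:** around 80° the gripper was carrying roughly the bottle's whole weight (−6.6 N). The foot may have been about 1 mm off the bench for a moment; I could not confirm it either way.
- **Low push:** the last slide was a push low on the body, not at the top end.

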